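# Prove the mushroom stop button of the pigment jar mill

### The arm

A 7-joint arm with a two-finger parallel gripper is mounted at the origin on the work surface. World frame = base frame: x ahead of the robot, y to its left, z up, the work surface at z = 0. Lengths are in m, angles in rad, forces in N, time in s.
With the tool pointing down it reaches from about 0.4 to 0.85 m from the base axis. Payload 10.4 kg.
Tool frame: the origin (TCP) lies midway between the tips of the shut fingers; the grasp point (between the pads) lies 19 mm behind it; z points along the fingers, y is the line along which they close (so a half turn about z gives the same grasp; the last joint's range is limited). The gripper opens to 87 mm and grips with 3 to 60 N. Pads are 19 mm wide; open, the fingers measure 117 mm over their backs; the gripper's body (75 mm by 190 mm) begins 51 mm behind the grasp point.
Start: joints at [-1.19, 0.332, -0.065, 1.46, 0.022, 1.35, -0.088], TCP at [0.246, 0.575, 0.198] pointing down, gripper open.
Joint ranges: [-2.6, 2.6], [-0.5, 2.12], [-1.47, 1.34], [0.16, 2.42], [-1.27, 4.41], [0.06, 2.06], [-2.6, 2.6]. Speed limits (rad/s): [2.22, 2.22, 2.79, 2.79, 3.14, 3.14, 3.14].

### API

Orientations are given as a unit quaternion [x, y, z, w].
In Python, from bench import r gives the robot as it stands.
- The arm moves only by the tool arm_command, never from a script. Its arguments are lists of equal length, an entry for each row: "xyz": the shift along the world's x, y, z in m, a list of three; "rot": the turn, a rotation vector about the world's x, y, z in rad, a list of three. In form: {"xyz": [[tx, ty, tz], ...], "rot": [[ax, ay, az], ...]}. A call has 1 to 20 rows; each row is the pose to reach, as a shift and turn from the pose commanded when the call began; what a row does not reach only later rows make up. A row lasts 1/12 s, in which the tool goes at most 41.7 mm and 7.16 degrees, less where a joint would pass 70% of its speed; a pose out of reach is approached as far as the arm can. A call with a gripper value outside its range is refused whole. "grip" is the opening, from 0 (shut) to 1 (fully open), set as the call begins (left out, the last holds). The fingers move at their own pace and stop on an object; "squeeze" is the grip in N (left out, the last holds). Time passes only in rows, so rows that repeat a pose let the fingers close. It gives the time, the measured TCP pose, the force, the opening and the grip force at its end, in the units of the state.
- r.read_state(): the state, without advancing time (a new reading comes with each control period).
- r.camera(name): name is "scene" or "top"; returns the picture (420x560x3 uint8, red, green, blue); there is no depth.
- r.camera_model(name): a dict with "fx", "fy", "cx", "cy" (pixels), "k1" (the pictures are not rectified: a ray, as slopes to the right and down, at radius r is drawn at 1 + k1 r^2 times it, then the intrinsics apply), "T" (4x4, takes a point from camera to world coordinates). Camera axes: x right, y up, looking along -z (the intrinsics and any distortion apply to the point x, -y, -z); pixel columns grow to the right and rows downward; lengths in m; the calibration is good to about 2 mm. A picture is of the moment at which its call begins. camera_model takes no time and is no camera call.
- r.close_job(): hands the job in; it is judged then, once.
Trained networks look in the newest picture that a camera, given by its name, has taken for a name from the list of things; names that differ only in an ending like _2 or _b are one class to them, and where a whole thing is asked for, a point or a joint stands for the part that bears it (a point fixed in the world has none). Each returns a list of dicts, best first, with "conf" (0 to 1); they miss things now and then, are a little off and sometimes report something else, mostly with a low value. They report only what shows in the picture. A call takes as long as a camera call.
- r.look_for(label, camera): "at" ([x, y, z] in m, in the coordinates of the camera as it stood for that picture, good to about 4 mm: the middle of the surface that is visible of it).
- r.spot_point(label, camera): "at" ([x, y, z] in m, in the coordinates of the camera as it stood for that picture, good to about 4 mm: a listed point, or the origin of a listed thing).
The state is a dict: "time": time; "joint_positions": joint angles; "joint_vel": joint speeds; "joint_torque": joint torques, N m; "ee_pos": TCP position; "eef_rot": TCP orientation; "ft_force": force on the tool from outside, world axes, zero at the start; "torque": the same for the moment, N m; "width": finger opening in m; "grip_force": force on a finger pad.
Only numpy, scipy, OpenCV 4.12 (cv2) and the standard library are available. Lean on these libraries where they do the work, as an engineer would, in place of code of your own. Each camera call takes 0.05 s, during which the arm holds its last target. There are 200 camera calls.

### The job

Before the jar mill is used, prove its stop button: with a fingertip press the big mushroom button down until it latches, and take the finger right off to see that it stays in by itself. Then release it: push a fingertip against the side of one of its lobes to twist it clockwise until it springs back up, let it turn back, and move clear. Do not take hold of the button between the fingers, do not press the start button or turn the speed dial, and leave the things around the mill where they are.

Things in the scene. Friction and masses are not known exactly. Their poses are not given: they have to be found in the camera images.
- mill: Bench jar mill, fixed. Origin: on the bench under its control console, a grey box 260 (x) by 150 (y) mm with a level panel on top, 130 mm up. z up, x away from the operator's side, y along the rollers, which run off to y = 400 mm with a white jar on them (top at 171 mm). On the panel (x, y in mm): mushroom stop button (-55, 0), start button (62, 33), speed dial (62, -30).
- stop_top (a point): Centre of the domed top of the black mushroom stop button, on its axis, 46 mm above the panel when out. Sinks and turns with the head; untwisted, its axes are the mill's. Head: round cap 45 mm in diameter with three equal lobes standing out, at 0, 120 and 240 degrees from +x. Lobe tops lie 8 mm, undersides 22 mm below this point. Under it a collar 34 mm wide, 11 mm high on the panel.
- stop_lobe0 (a point): Centre of the flat top of the lobe along stop_top's +x, 26 mm from the axis. Each lobe is 14 mm wide with straight parallel vertical sides and a round end, 14 mm thick, and reaches 33 mm from the axis. Between the lobes are open gaps where a fingertip can go down beside a lobe to push it sideways.
- stop_lobe1 (a point): Same, the lobe at +120 degrees (anticlockwise from above).
- stop_lobe2 (a point): Same, the lobe at 240 degrees.
- stop_press (a joint): How far the button is pressed in, m: 0 = out, hard stop at 0.010. The spring pushes back with 6 N when out, 10 N at the bottom, and 2 to 3 N more as the latch snaps over. It latches once pushed past 0.008 and then rests at about 0.007. Only twisting frees it; it then springs up to 0 by itself.
- stop_turn (a joint): Twist of the button, rad, clockwise seen from above: 0 at rest, stop at 0.85. A spring turns it back to 0; it resists with 0.03 N m at the start and 0.1 N m at the end (some 4 N at a lobe). When latched in, the button comes free at about 0.5 to 0.65 rad.
- start (a joint): Travel of the start button (22 mm wide flat round button, 16 mm above the panel), m; 0 = out, 0.005 = fully pressed. To be left alone.
- speed_pointer (a point): Pointer end of the speed dial's grip bar (dial 36 mm across, 44 mm high, pointer 16 mm from its axis). The dial starts at any setting and is to be left alone.
- sprayer: Spray bottle, 62 mm in diameter, 185 mm tall, clear with a white trigger head; origin under its centre. Stands on the bench on the mill's -y side. To be left alone.
- pot: Small lidded pigment pot, 48 mm in diameter, 55 mm tall; origin under its centre. To be left alone.
- mortar: Small white ceramic bowl, 84 mm across, 50 mm tall; origin under its centre. To be left alone.
- brush: Brush 190 mm long lying on the bench; origin under its middle. To be left alone.

How it is judged:
On the way, in this order (a step that is already met when the one before it is completed fails the run):
1. the button is latched in and stays in by itself with nothing touching it (value of joint stop_press above 0.005 m and contact force between each of the arm, the fingers and stop_turn below 0.2 N and value of joint stop_turn below 0.1 rad), for 0.3 s.
2. the button is twisted clockwise (value of joint stop_turn above 0.25 rad).
3. the button has sprung back up (value of joint stop_press below 0.0015 m), for 0.1 s.
At the end, for the whole second after the job is handed in: The stop button is fully out (within 1.5 mm), turned back to rest (within 0.08 rad), the start button is out, and the loose things are at rest (value of joint stop_press below 0.0015 m and value of joint stop_turn below 0.08 rad and value of joint start below 0.001 m and linear speed of each of sprayer, pot, mortar, brush below 0.02 m/s); the robot touches nothing.
It fails at once if the button is taken between the fingers (the grasp point comes down inside the head or one of its lobes) ((horizontal distance between the grasp point and stop_top below 0.018 m and z of the grasp point in the frame of stop_top below 0.006 m) or (horizontal distance between the grasp point and stop_lobe0 below 0.006 m and z of the grasp point in the frame of stop_top below 0.006 m) or (horizontal distance between the grasp point and stop_lobe1 below 0.006 m and z of the grasp point in the frame of stop_top below 0.006 m) or (horizontal distance between the grasp point and stop_lobe2 below 0.006 m and z of the grasp point in the frame of stop_top below 0.006 m)).
It fails at once if the start button is pressed (value of joint start above 0.002 m).
It fails at once if the speed dial is turned (distance of speed_pointer from where it was at the start of the episode above 0.004 m).
It fails at once if the spray bottle, pot, bowl or brush is lifted, carried or shoved aside by more than 20 mm (distance of any of sprayer, pot, mortar, brush from where it was at the start of the episode above 0.02 m).
It also fails if it takes over 45 s, if anything falls off the work surface, if the arm or the gripper's body presses on something with over 40 N, if the wrist force passes 120 N, or if a joint passes its speed limit or range.

## Working session

There is one attempt and no reset: what is moved stays moved. The work goes in short steps, Python scripts to look and compute and a tool call to move; the robot and the scene stay as the last step left them, time stands still between calls to the robot, and variables do not carry over. Pictures are saved under pics/ and viewed, at most 10 in all, crops included, and the job is handed in when it is done.

Besides the shell and the picture viewer there is one more tool, called after ">>>" in YAML: its name, and indented under it one key for each argument. arm_command: Moves the arm, as the interface text tells. Its arguments: {"type":"object","properties":{"xyz":{"type":"array"},"rot":{"type":"array"},"grip":{"type":"number"},"squeeze":{"type":"number"}},"required":["xyz","rot"]}

```bash
mkdir -p pics; cat > h.py <<'E'
from bench import r
import numpy as np, cv2
def world(cam,p):
    T=np.array(r.camera_model(cam)["T"]); return (T@np.append(p,1))[:3]
def proj(cam,P):
    m=r.camera_model(cam); p=np.linalg.inv(np.array(m["T"]))@np.append(P,1)
    s=np.array([p[0],-p[1]])/-p[2]; s=s*(1+m["k1"]*(s@s)); return np.array([m["fx"]*s[0]+m["cx"],m["fy"]*s[1]+m["cy"]])
E
python3 - <<'E'
from h import *
ims=[]
for c in("scene","top"):
    im=r.camera(c); cv2.imwrite(f"pics/{c}0.png",im[:,:,::-1])
    print(c,np.round(np.array(r.camera_model(c)["T"])[:3,3],3))
    for l in("mill","stop_top","stop_lobe0","stop_lobe1","stop_lobe2","speed_pointer","sprayer","pot","mortar","brush"):
        print(c,l,[(np.round(world(c,d["at"]),4).tolist(),round(d["conf"],2)) for d in r.spot_point(l,c)[:2]])
s=r.read_state(); print(s["time"],s["ee_pos"],s["eef_rot"],s["width"])
E
```

```text
scene [ 0.967 -0.475  0.92 ]
scene mill [([0.5571, -0.1269, -0.0007], 0.78)]
scene stop_top [([0.5589, -0.1257, -0.0004], 0.62), ([0.5014, -0.1035, 0.1742], 0.55)]
scene stop_lobe0 [([0.4823, -0.1214, 0.1674], 0.91), ([0.4998, -0.0805, 0.1661], 0.8)]
scene stop_lobe1 [([0.4823, -0.1214, 0.1674], 0.91), ([0.4998, -0.0805, 0.1661], 0.8)]
scene stop_lobe2 [([0.4823, -0.1214, 0.1674], 0.91), ([0.4998, -0.0805, 0.1661], 0.8)]
scene speed_pointer [([0.6011, -0.1588, 0.1756], 0.94)]
scene sprayer [([0.5381, -0.2805, -0.0001], 0.82)]
scene pot [([0.3563, -0.0266, -0.0002], 0.63)]
scene mortar [([0.4237, -0.2267, -0.0015], 0.72)]
scene brush [([0.4413, 0.0821, -0.0036], 0.64)]
top [0.486 0.01  0.86 ]
top mill [([0.5578, -0.1258, -0.0004], 0.88)]
top stop_top [([0.5065, -0.1074, 0.176], 0.61)]
top stop_lobe0 [([0.5009, -0.0821, 0.1682], 0.84), ([0.5311, -0.1167, 0.1717], 0.83)]
top stop_lobe1 [([0.5009, -0.0821, 0.1682], 0.84), ([0.5311, -0.1167, 0.1717], 0.83)]
top stop_lobe2 [([0.5009, -0.0821, 0.1682], 0.84), ([0.5311, -0.1167, 0.1717], 0.83)]
top speed_pointer [([0.606, -0.1646, 0.1762], 0.73)]
top sprayer [([0.5365, -0.2758, 0.0004], 0.95), ([0.604, -0.1652, 0.1755], 0.18)]
top pot [([0.3604, -0.0282, -0.0017], 0.82)]
top mortar [([0.4228, -0.233, -0.0018], 0.68)]
top brush [([0.4448, 0.0799, -0.0014], 0.74)]
1.1 [0.24553068 0.57477561 0.1975818 ] [ 2.00498036e-01  9.79694103e-01  4.55300629e-05 -7.40327175e-06] 0.08698280119516019
```

View pics/scene0.png

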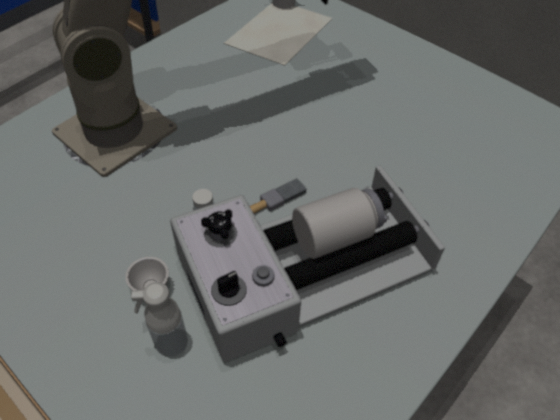

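View pics/top0.png

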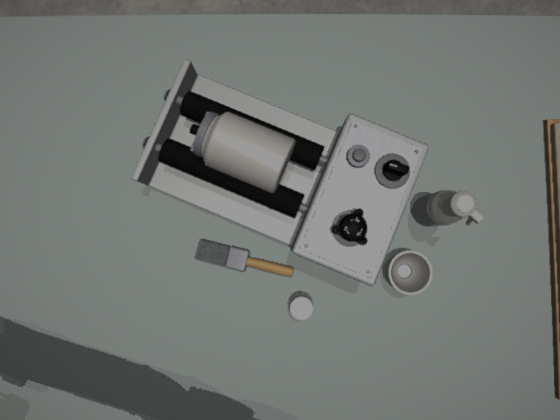

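Both views agree: the stop button is at pixel (220,225) in scene and (351,229) in top. The axis is about (0.505, -0.106), the top about z 0.176, and the mill yaw about -22°. Lobe 1 points along world +y, at about 98°. I'll shut the fingers and move above the button, turning the tool so its y axis is at about 8°, tangential to lobe 1.

>>> arm_command:
  xyz:
    - [0, 0, 0.04]
    - [0.26, -0.681, 0.04]
    - [0.26, -0.681, 0.04]
    - [0.26, -0.681, 0.04]
    - [0.26, -0.681, 0.04]
    - [0.26, -0.681, 0.04]
    - [0.26, -0.681, 0.04]
    - [0.26, -0.681, 0.04]
    - [0.26, -0.681, 0.04]
    - [0.26, -0.681, 0.04]
    - [0.26, -0.681, 0.04]
    - [0.26, -0.681, 0.04]
    - [0.26, -0.681, 0.04]
    - [0.26, -0.681, 0.04]
    - [0.26, -0.681, 0.04]
    - [0.26, -0.681, 0.04]
    - [0.26, -0.681, 0.04]
    - [0.26, -0.681, 0.04]
    - [0.26, -0.681, 0.04]
    - [0.26, -0.681, 0.04]
  rot:
    - [0, 0, 0]
    - [0, 0, -1.03]
    - [0, 0, -1.03]
    - [0, 0, -1.03]
    - [0, 0, -1.03]
    - [0, 0, -1.03]
    - [0, 0, -1.03]
    - [0, 0, -1.03]
    - [0, 0, -1.03]
    - [0, 0, -1.03]
    - [0, 0, -1.03]
    - [0, 0, -1.03]
    - [0, 0, -1.03]
    - [0, 0, -1.03]
    - [0, 0, -1.03]
    - [0, 0, -1.03]
    - [0, 0, -1.03]
    - [0, 0, -1.03]
    - [0, 0, -1.03]
    - [0, 0, -1.03]
  grip: 0

```text
time: 2.77
ee_pos: [0.506, -0.1117, 0.2378]
eef_rot: [0.66, 0.752, -0.001, 0.001]
ft_force: [-0.1, -0.0, -0.2]
width: 0.0003
grip_force: 0.0
```

>>> arm_command:
  xyz:
    - [0, 0, -0.02]
    - [0, 0, -0.04]
    - [0, 0, -0.05]
    - [0, 0, -0.055]
    - [0, 0, -0.055]
    - [0, 0, -0.055]
  rot:
    - [0, 0, 0]
    - [0, 0, 0]
    - [0, 0, 0]
    - [0, 0, 0]
    - [0, 0, 0]
    - [0, 0, 0]

```text
time: 3.27
ee_pos: [0.5059, -0.106, 0.1833]
eef_rot: [0.657, 0.754, 0.0, 0.0]
ft_force: [1.1, 1.0, 0.1]
width: 0.0006
grip_force: 0.0
```

```bash
python3 - <<'E'
from h import *
im=r.camera("scene"); s=r.read_state(); print(s["ee_pos"],s["joint_positions"])
u,v=proj("scene",[.505,-.106,.176]).astype(int); print(u,v,proj("scene",s["ee_pos"]))
c=im[max(v-60,0):v+60,max(u-70,0):u+70,::-1]; cv2.imwrite("pics/s1.png",cv2.resize(c,None,fx=5,fy=5,interpolation=cv2.INTER_CUBIC))
E
```

```text
[ 0.50604822 -0.10611984  0.1835124 ] [-0.53820947  0.10054984  0.7075691   1.79678609 -0.06882342  1.26772504
  0.32457874]
218 219 [218.69166265 216.8083088 ]
```

View pics/s1.png

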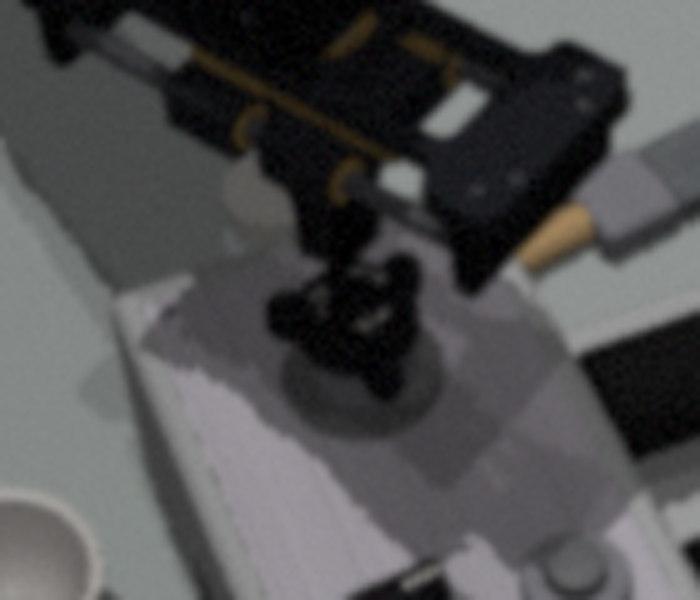

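The tip (crop pixel ~(345,265)) sits just above the middle of the black head, so I'll press.

>>> arm_command:
  xyz:
    - [0, 0, -0.004]
    - [0, 0, -0.007]
    - [0, 0, -0.009]
    - [0, 0, -0.011]
    - [0, 0, -0.013]
    - [0, 0, -0.013]
    - [0, 0, -0.013]
  rot:
    - [0, 0, 0]
    - [0, 0, 0]
    - [0, 0, 0]
    - [0, 0, 0]
    - [0, 0, 0]
    - [0, 0, 0]
    - [0, 0, 0]

```text
time: 3.9
ee_pos: [0.5055, -0.1063, 0.1695]
eef_rot: [0.657, 0.754, -0.0, -0.0]
ft_force: [0.8, -0.6, -0.5]
width: 0.0007
grip_force: 0.0
```

```bash
python3 - <<'E'
from h import *
im=r.camera("scene"); s=r.read_state(); print(s["ee_pos"],s["ft_force"],s["joint_torque"])
u,v=218,219
c=im[v-45:v+45,u-60:u+60,::-1]; cv2.imwrite("pics/s2.png",cv2.convertScaleAbs(cv2.resize(c,None,fx=6,fy=6,interpolation=cv2.INTER_CUBIC),alpha=2))
for l in("stop_top","stop_lobe0"):
    print(l,[(np.round(world("scene",d["at"]),4).tolist(),round(d["conf"],2)) for d in r.spot_point(l,"scene")[:4]])
E
```

```text
[ 0.50557377 -0.10627467  0.16960559] [-0.06418773 -0.24067038 -0.61505798] [-8.91100295e-03 -3.43878937e+01  3.06775309e+00 -3.75352585e+01
 -4.73869080e-02  5.42439928e-02  3.59452111e-03]
stop_top [([0.5026, -0.1039, 0.1789], 0.7)]
stop_lobe0 [([0.5325, -0.1148, 0.1689], 0.95), ([0.4984, -0.0778, 0.1656], 0.89), ([0.4852, -0.1209, 0.1685], 0.81)]
```

View pics/s2.png

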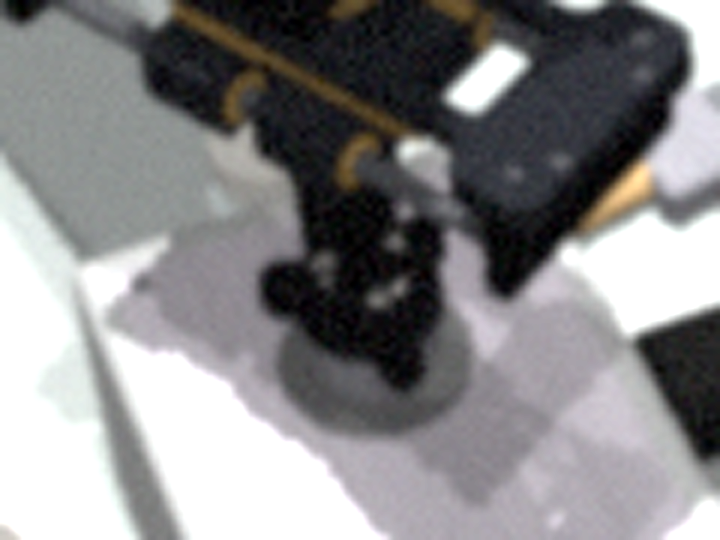

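The head is still out: lobe tops are at about 0.168, with the highlights unchanged around crop (385,290), and there's no force yet. I'll continue down slowly.

>>> arm_command:
  xyz:
    - [0, 0, -0.0015]
    - [0, 0, -0.003]
    - [0, 0, -0.004]
    - [0, 0, -0.004]
  rot:
    - [0, 0, 0]
    - [0, 0, 0]
    - [0, 0, 0]
    - [0, 0, 0]

```text
time: 4.38
ee_pos: [0.5054, -0.1062, 0.1653]
eef_rot: [0.657, 0.754, -0.0, -0.0]
ft_force: [0.3, -0.6, 0.7]
width: 0.0005
grip_force: 0.0
```

```bash
python3 - <<'E'
from h import *
im=r.camera("scene"); cv2.imwrite("pics/s3full.png",im[:,:,::-1]); a=cv2.imread("pics/scene0.png")
t=r.camera("top"); cv2.imwrite("pics/t3full.png",t[:,:,::-1]); b=cv2.imread("pics/top0.png")
s=r.read_state(); print(s["ee_pos"],s["ft_force"],s["width"])
f=lambda i,u,v:cv2.resize((255*(i[v-25:v+25,u-33:u+33]/255.)**.45).clip(0,255).astype(np.uint8),None,fx=6,fy=6,interpolation=cv2.INTER_CUBIC)
cv2.imwrite("pics/s3.png",np.vstack([np.hstack([f(a,218,219),f(im[:,:,::-1],218,219)]),np.hstack([f(b,351,229),f(t[:,:,::-1],351,229)])]))
for n,c,u0,v0 in(("scene","scene",185,194),("top","top",318,204)):
  for P in([.5054,-.1062,.1653],[.505,-.106,.176],[.505,-.106,.166]): print(n,((proj(c,P)-[u0,v0])*6).round(0))
m=r.camera_model("scene"); print(m["fx"],m["k1"])
E
```

```text
[ 0.50552173 -0.10622556  0.16552151] [ 0.04269742 -0.15036492 -0.35575926] 0.0003103130980287524
scene [205. 174.]
scene [202. 151.]
scene [204. 172.]
top [213. 136.]
top [220. 136.]
top [213. 137.]
542.6856809312566 -0.14312578144921345
```

View pics/s3.png

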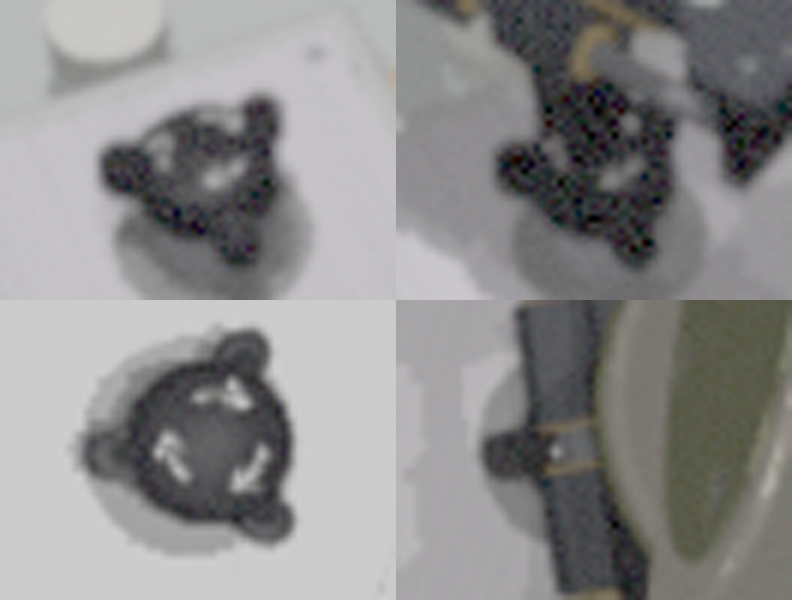

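The head hasn't moved: the lobe pixels are identical before and after, and the arrow at (225,175) is still visible. So the real tip is higher than the stated TCP. The grasp-point limit is close, so I'll lift and check where the tip really is against a plain background.

>>> arm_command:
  xyz:
    - [0, 0, 0.04]
    - [0, 0, 0.075]
    - [0, 0, 0.085]
    - [0, 0, 0.085]
    - [0, 0, 0.085]
  rot:
    - [0, 0, 0]
    - [0, 0, 0]
    - [0, 0, 0]
    - [0, 0, 0]
    - [0, 0, 0]

```text
time: 4.9
ee_pos: [0.5058, -0.1062, 0.2506]
eef_rot: [0.657, 0.754, 0.0, 0.0]
ft_force: [0.5, 0.6, 0.5]
width: 0.0003
grip_force: 0.0
```

```bash
python3 - <<'E'
from h import *
im=r.camera("scene")[:,:,::-1].copy(); s=r.read_state(); print(s["ee_pos"],s["ft_force"])
p=proj("scene",s["ee_pos"]); u,v=p.astype(int); print((p-[u-50,v-45])*6, (proj("scene",s["ee_pos"]+[0,0,.01])-[u-50,v-45])*6)
f=(255*(im[v-45:v+45,u-50:u+50]/255.)**.45).astype(np.uint8)
g=cv2.resize(f,None,fx=6,fy=6,interpolation=cv2.INTER_CUBIC)
cv2.drawMarker(g,tuple(((p-[u-50,v-45])*6).astype(int).tolist()),(0,0,255),cv2.MARKER_CROSS,14,1)
cv2.imwrite("pics/s4.png",g)
E
```

```text
[ 0.50525958 -0.10611238  0.24975639] [ 0.24248418  0.82679189 -0.72270552]
[303.24988253 272.51558637] [300.53042824 248.23175048]
```

View pics/s4.png

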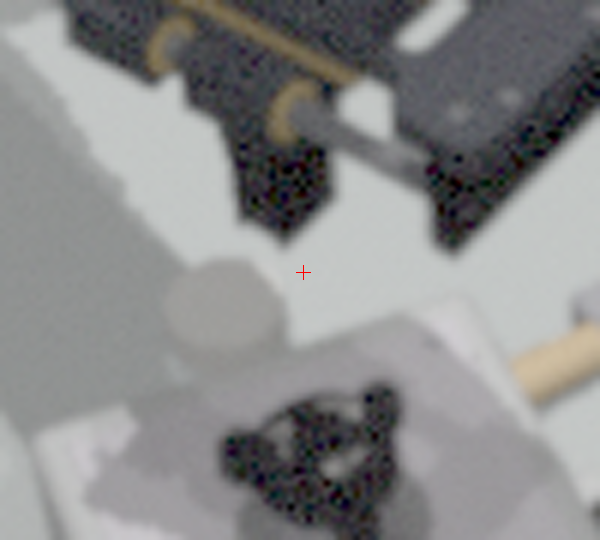

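The fingertip's lower corner is at crop (285,243), while the stated TCP projects to (303,272). That puts the tip about 20 mm higher than the state says. I'll overlay the gripper's stated geometry in both cameras to find out what is off.

```bash
cat > ov.py <<'E'
from h import *
from scipy.spatial.transform import Rotation as R
s=r.read_state(); Rm=R.from_quat(s["eef_rot"]).as_matrix(); p0=s["ee_pos"]
def box(g,c,o,hx,hy,z0,z1,col):
    P={(i,j,k):o_(c,i*hx,j*hy,(z0,z1)[k],o) for i in(-1,1) for j in(-1,1) for k in(0,1)}
    K=list(P)
    for a in K:
        for b in K:
            if a<b and sum(x!=y for x,y in zip(a,b))==1: cv2.line(g,P[a],P[b],col,1)
def o_(c,x,y,z,o):
    u0,v0=o; return tuple(((proj(c,p0+Rm@[x,y,z])-[u0,v0])*5).astype(int).tolist())
G=[]
for c in("scene","top"):
    im=r.camera(c)[:,:,::-1]; u,v=(proj(c,p0)).astype(int); u0,v0=u-40,v-58
    f=(255*(im[v0:v0+116,u0:u0+80]/255.)**.45).astype(np.uint8)
    g=cv2.resize(f,None,fx=5,fy=5,interpolation=cv2.INTER_CUBIC)
    box(g,c,(u0,v0),.0095,.015,0,-.04,(0,0,255)); box(g,c,(u0,v0),.0375,.095,-.07,-.12,(0,255,0)); G.append(g)
cv2.imwrite("pics/s5.png",np.hstack(G))
print(p0,s["joint_positions"],s["ft_force"])
E
python3 ov.py
```

```text
[ 0.50525958 -0.10611238  0.24975639] [-0.55311301  0.05360244  0.70735513  1.69482756 -0.03533702  1.40681439
  0.29646877] [ 0.24248418  0.82679189 -0.72270552]
```

View pics/s5.png

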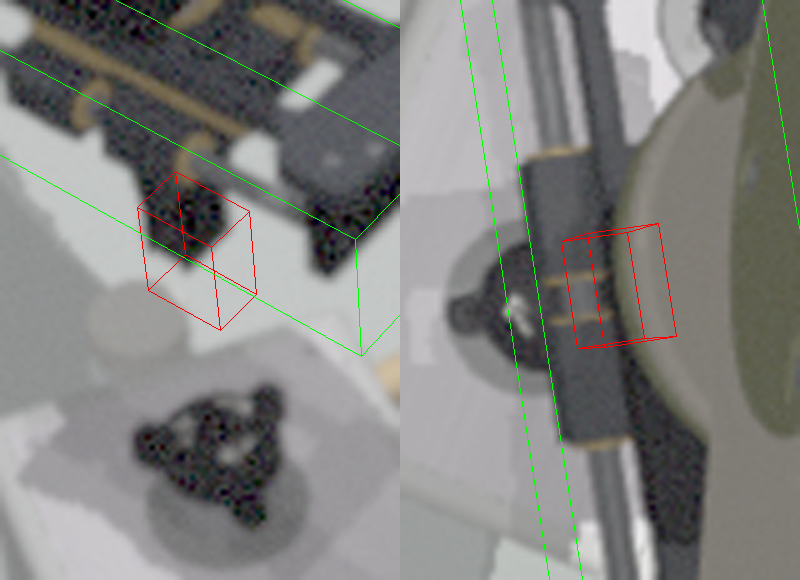

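The overlay shows the shut tip is thinner than modelled and sits about 20 mm above the stated TCP. Pressing with shut fingers could therefore bring the grasp point inside the head. I'll open the gripper instead and use only its +y finger, so the grasp point stays about 50 mm to the side.

>>> arm_command:
  xyz:
    - [-0.025, -0.003, 0]
    - [-0.05, -0.006, 0]
    - [-0.05, -0.006, -0.03]
    - [-0.05, -0.006, -0.05]
    - [-0.05, -0.006, -0.05]
    - [-0.05, -0.006, -0.05]
    - [-0.05, -0.006, -0.05]
    - [-0.05, -0.006, -0.05]
  rot:
    - [0, 0, 0]
    - [0, 0, 0]
    - [0, 0, 0]
    - [0, 0, 0]
    - [0, 0, 0]
    - [0, 0, 0]
    - [0, 0, 0]
    - [0, 0, 0]
  grip: 1

```text
time: 5.72
ee_pos: [0.4563, -0.1124, 0.2016]
eef_rot: [0.657, 0.754, 0.0, 0.001]
ft_force: [-0.3, -0.1, -0.2]
width: 0.0457
grip_force: 0.0
```

```bash
cat > ov2.py <<'E'
import sys; from h import *
from scipy.spatial.transform import Rotation as R
s=r.read_state(); Rm=R.from_quat(s["eef_rot"]).as_matrix(); p0=s["ee_pos"]; print(p0,s["width"],s["ft_force"])
G=[]
for c in("scene","top"):
    im=r.camera(c)[:,:,::-1]; u,v=proj(c,[.49,-.106,.19]).astype(int); u0,v0=u-40,v-50
    g=cv2.resize((255*(im[v0:v0+100,u0:u0+80]/255.)**.45).astype(np.uint8),None,fx=5,fy=5,interpolation=cv2.INTER_CUBIC)
    P=lambda q:tuple(((proj(c,p0+Rm@q)-[u0,v0])*5).astype(int).tolist())
    for dz,col in((0,(0,0,255)),(-.02,(0,255,0))):
        for y0,y1 in((.0435,.0585),(-.0585,-.0435)):
            q=np.array([P([x,y,dz]) for x,y in((-.0095,y0),(.0095,y0),(.0095,y1),(-.0095,y1))]); cv2.polylines(g,[q],True,col,1)
    G.append(g)
cv2.imwrite(f"pics/{sys.argv[1]}.png",np.hstack(G))
E
python3 ov2.py s6
```

```text
[ 0.45627623 -0.1123553   0.20156064] 0.04566539750551036 [-0.33953601 -0.07694516 -0.18041766]
```

View pics/s6.png

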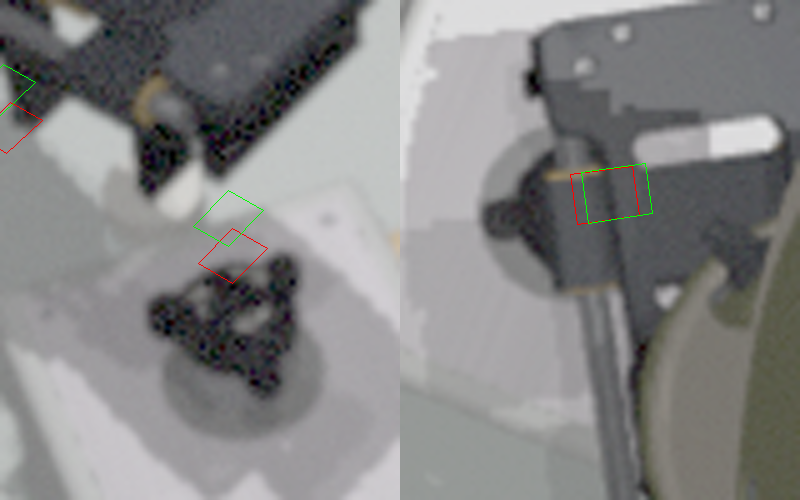

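The fingers were still opening (45 mm). The button is unmoved at crop (235,320). I'll let the fingers finish and then descend with force feedback.

>>> arm_command:
  xyz:
    - [0, 0, 0]
    - [0, 0, 0]
    - [0, 0, 0]
    - [0, 0, 0]
    - [0, 0, 0]
    - [0, 0, -0.008]
    - [0, 0, -0.016]
    - [0, 0, -0.02]
    - [0, 0, -0.022]
    - [0, 0, -0.022]
  rot:
    - [0, 0, 0]
    - [0, 0, 0]
    - [0, 0, 0]
    - [0, 0, 0]
    - [0, 0, 0]
    - [0, 0, 0]
    - [0, 0, 0]
    - [0, 0, 0]
    - [0, 0, 0]
    - [0, 0, 0]

```text
time: 6.65
ee_pos: [0.4551, -0.1122, 0.1778]
eef_rot: [0.657, 0.754, -0.0, -0.0]
ft_force: [0.7, 0.8, 0.1]
width: 0.0871
grip_force: 0.0
```

```bash
python3 ov2.py s7
```

```text
[ 0.45512025 -0.11220275  0.17783708] 0.08705249171945297 [0.67616355 0.80829216 0.06577658]
```

View pics/s7.png

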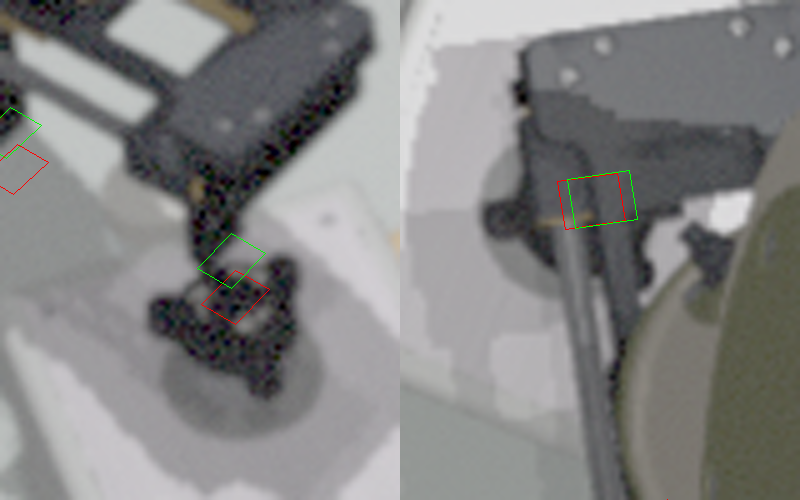

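The finger is visible at crop x 190–237, ending around y≈255, just above the back half of the head. That confirms it is thinner and ends higher than stated. I'll descend in small steps and watch the force.

>>> arm_command:
  xyz:
    - [0, 0, -0.004]
    - [0, 0, -0.008]
    - [0, 0, -0.012]
    - [0, 0, -0.015]
    - [0, 0, -0.017]
    - [0, 0, -0.019]
    - [0, 0, -0.019]
  rot:
    - [0, 0, 0]
    - [0, 0, 0]
    - [0, 0, 0]
    - [0, 0, 0]
    - [0, 0, 0]
    - [0, 0, 0]
    - [0, 0, 0]

```text
time: 7.33
ee_pos: [0.4553, -0.1123, 0.1592]
eef_rot: [0.657, 0.754, -0.0, -0.0]
ft_force: [-0.4, 0.2, 0.2]
width: 0.087
grip_force: 0.0
```

>>> arm_command:
  xyz:
    - [0, 0, -0.002]
    - [0, 0, -0.004]
    - [0, 0, -0.006]
    - [0, 0, -0.006]
  rot:
    - [0, 0, 0]
    - [0, 0, 0]
    - [0, 0, 0]
    - [0, 0, 0]

```text
time: 7.67
ee_pos: [0.4554, -0.1122, 0.1532]
eef_rot: [0.657, 0.754, -0.0, -0.0]
ft_force: [-0.3, 0.8, 0.3]
width: 0.0871
grip_force: 0.0
```

>>> arm_command:
  xyz:
    - [0, 0, -0.002]
    - [0, 0, -0.004]
    - [0, 0, -0.004]
  rot:
    - [0, 0, 0]
    - [0, 0, 0]
    - [0, 0, 0]

```text
time: 7.92
ee_pos: [0.4559, -0.1122, 0.1497]
eef_rot: [0.657, 0.754, 0.0, 0.0]
ft_force: [-0.9, 1.0, 5.0]
width: 0.0872
grip_force: 2.8
```

```bash
python3 - <<'E'
from h import *
import glob
im=r.camera("scene"); cv2.imwrite("pics/s8full.png",im[:,:,::-1])
for l in("stop_top","stop_lobe0"):
    print(l,[(np.round(world("scene",d["at"]),4).tolist(),round(d["conf"],2)) for d in r.spot_point(l,"scene")[:4]])
# gray columns through the finger/head
u,v=proj("scene",[.505,-.106,.176]); u=int(u); v=int(v); print(u,v, proj("scene",[.5015,-.106,.149]),proj("scene",[.5015,-.106,.169]))
a=cv2.imread("pics/s3full.png",0) if 0 else cv2.imread("pics/scene0.png",0); g=cv2.cvtColor(im,cv2.COLOR_RGB2GRAY)
print("before"); print(a[v-22:v+16:1,u-14:u+16:2]); print("now"); print(g[v-22:v+16:1,u-14:u+16:2])
E
```

```text
stop_top [([0.5034, -0.1047, 0.1777], 0.87)]
stop_lobe0 [([0.4984, -0.0761, 0.1655], 0.74), ([0.4851, -0.1236, 0.165], 0.74), ([0.5314, -0.1165, 0.166], 0.72)]
218 219 [218.34084765 227.42167572] [217.53217773 220.51860003]
before
[[149 148 148 145 113 125 126 128 127 126 127 127 125 123 123]
 [150 148 149 143 101 123 128 126 127 126 126 125 120 121 124]
 [150 149 148 133  86 121 126 126 125 125 123 122 123 125 131]
 [149 148 144 112  80 121 127 125 125 125 120 123 126 131 133]
 [148 145 131  86  78 117 126 124 121 121 125 128 131 133 138]
 [143 132 103  66  73 112 123 121 122 128 129 131 134 139 139]
 [123 103  74  67  77 112 122 124 130 129 130 134 138 140 141]
 [ 84  74  71  80  95 119 128 129 131 132 134 137 139 140 140]
 [ 70  79  91 106 119 130 132 132 137 137 137 141 141 140 141]
 [ 81 100 115 125 127 133 134 135 139 142 141 142 140 141 141]
 [106 120 130 129 130 139 138 138 141 140 140 140 136 139 141]
 [125 129 130 132 135 140 142 141 140 141 142 133 122 130 140]
 [129 131 134 138 140 140 140 138 138 140 135 107  82 106 138]
 [131 134 137 140 142 138 133 121 120 129 118  64 
[... 3224 characters left out ...]
5  58]
 [  6   8   9   4   7   5   5  13  51  44  21   3   1  13  47]
 [ 12   2   3   2   7   9   7   9  39  40  16   8   8   3  38]
 [ 13  10   6   7   4   6   6   9  19  22  10   7   7  14  37]
 [ 37  16   6   9   7   1   4   7   5   8   0   3   9   9  38]
 [ 55  35  14   8   0   4   8  10  11   9   6   9  10  17  41]
 [ 61  41  20   3   7   6  12   3  14   5   5   4  14  26  41]
 [ 61  39  30   5   9   3   8   5   7   3   7   8  17  30  45]
 [ 56  40  34  20   7   7   1   7   7   5  11   8  25  34  45]
 [ 53  36  35  24  17   5   7   6   9   4   8   8  27  39  46]
 [ 49  37  39  36  28  14   9  11   9   5   2  10  23  43  48]
 [ 47  39  36  39  41  33  28  23   9   9   8   2  23  45  51]]
```

Contact: 5 N at a reading of z≈0.150, with the head still out. Now I'll press through the latch.

>>> arm_command:
  xyz:
    - [0, 0, -0.002]
    - [0, 0, -0.004]
    - [0, 0, -0.006]
    - [0, 0, -0.008]
    - [0, 0, -0.008]
  rot:
    - [0, 0, 0]
    - [0, 0, 0]
    - [0, 0, 0]
    - [0, 0, 0]
    - [0, 0, 0]

```text
time: 8.48
ee_pos: [0.456, -0.1123, 0.142]
eef_rot: [0.657, 0.754, 0.0, 0.0]
ft_force: [-2.3, 0.5, 7.9]
width: 0.0872
grip_force: 4.3
```

>>> arm_command:
  xyz:
    - [0, 0, -0.0015]
    - [0, 0, -0.003]
    - [0, 0, -0.003]
  rot:
    - [0, 0, 0]
    - [0, 0, 0]
    - [0, 0, 0]

```text
time: 8.73
ee_pos: [0.4567, -0.1124, 0.1406]
eef_rot: [0.657, 0.754, 0.001, 0.001]
ft_force: [-9.8, 0.9, 22.7]
width: 0.087
grip_force: 11.7
```

It hit the hard stop at 23 N, so it should be latched. I'll lift off and check that it stays in.

>>> arm_command:
  xyz:
    - [0, 0, 0.005]
    - [0, 0, 0.015]
    - [0, 0, 0.03]
    - [0, 0, 0.04]
    - [0, 0, 0.04]
    - [0, 0, 0.04]
    - [0, 0, 0.04]
    - [0, 0, 0.04]
    - [0, 0, 0.04]
  rot:
    - [0, 0, 0]
    - [0, 0, 0]
    - [0, 0, 0]
    - [0, 0, 0]
    - [0, 0, 0]
    - [0, 0, 0]
    - [0, 0, 0]
    - [0, 0, 0]
    - [0, 0, 0]

```text
time: 9.48
ee_pos: [0.4551, -0.1122, 0.1779]
eef_rot: [0.657, 0.754, -0.0, -0.0]
ft_force: [-0.2, 0.5, -0.1]
width: 0.0871
grip_force: 0.0
```

```bash
python3 - <<'E'
from h import *
s=r.read_state(); print(s["ee_pos"],s["ft_force"])
for c in("scene","top"):
  im=r.camera(c); cv2.imwrite(f"pics/{c}9.png",im[:,:,::-1])
  for l in("stop_top","stop_lobe0"):
    print(c,l,[(np.round(world(c,d["at"]),4).tolist(),round(d["conf"],2)) for d in r.spot_point(l,c)[:4]])
# shift of lobe0 patch in scene vs start
a=cv2.imread("pics/scene0.png",0); b=cv2.imread("pics/scene9.png",0)
for P in([.529,-.1157,.168],[.4845,-.122,.168]):
    u,v=proj("scene",P).astype(int); t=a[v-5:v+6,u-5:u+6]; m=cv2.matchTemplate(b[v-15:v+16,u-15:u+16],t,cv2.TM_CCOEFF_NORMED)
    _,mx,_,l=cv2.minMaxLoc(m); print("shift",l[0]-10,l[1]-10,mx,"7mm expected",proj("scene",np.array(P)-[0,0,.007])-proj("scene",P))
E
```

```text
[ 0.45514192 -0.11218691  0.17792761] [-0.23273739  0.4915021  -0.0569915 ]
scene stop_top [([0.5037, -0.1024, 0.1686], 0.68)]
scene stop_lobe0 [([0.4825, -0.1196, 0.1586], 0.73), ([0.5286, -0.1179, 0.1618], 0.71), ([0.4992, -0.0787, 0.1594], 0.57)]
top stop_top [([0.5057, -0.1044, 0.1681], 0.66)]
top stop_lobe0 [([0.4792, -0.1233, 0.1591], 0.69), ([0.5038, -0.0825, 0.1615], 0.66), ([0.4436, 0.078, -0.0005], 0.25)]
shift 0 2 0.8431994915008545 7mm expected [0.25192743 2.4109641 ]
shift 0 3 0.9800774455070496 7mm expected [0.35997355 2.43681038]
```

It latched: the top is now about 0.168, the lobe tops about 0.160, and nothing touches it. Next I'll plan the lobe-1 push with the same open finger; its tip sits 26 mm above the reading. I'll also check that the gripper body clears.

```bash
python3 - <<'E'
from h import *
u0,v0=proj("scene",[.49,-.106,.19]).astype(int)-[40,50]
for z in(.22,.23,.24,.25,.26): print(z,((proj("scene",[.554,-.137,z])-[u0,v0])*5).round())
ax=np.array([.505,-.105]); 
def tcp(th,vc,u=.034):
    a=np.radians(98)-th; U=np.array([np.cos(a),np.sin(a)]); V=np.array([-U[1],U[0]]); return ax+u*U+vc*V
b=tcp(0,.075)
print("start",b)
for vc in(.0655,.058): print(vc,(tcp(0,vc)-b).round(4),[(round(t,2),(tcp(t,vc)-tcp(0,vc)).round(4).tolist()) for t in np.arange(0,.91,.1)])
E
```

```text
0.22 [259. 353.]
0.23 [257. 334.]
0.24 [255. 315.]
0.25 [253. 295.]
0.26 [251. 276.]
start [ 0.42599801 -0.08176887]
0.0655 [0.0094 0.0013] [(np.float64(0.0), [0.0, 0.0]), (np.float64(0.1), [0.0028, 0.0068]), (np.float64(0.2), [0.0063, 0.0133]), (np.float64(0.3), [0.0104, 0.0195]), (np.float64(0.4), [0.0151, 0.0252]), (np.float64(0.5), [0.0203, 0.0304]), (np.float64(0.6), [0.026, 0.035]), (np.float64(0.7), [0.0322, 0.0391]), (np.float64(0.8), [0.0387, 0.0425]), (np.float64(0.9), [0.0456, 0.0452])]
0.058 [0.0168 0.0024] [(np.float64(0.0), [0.0, 0.0]), (np.float64(0.1), [0.0029, 0.0061]), (np.float64(0.2), [0.0063, 0.0118]), (np.float64(0.3), [0.0103, 0.0172]), (np.float64(0.4), [0.0149, 0.0222]), (np.float64(0.5), [0.0199, 0.0267]), (np.float64(0.6), [0.0253, 0.0306]), (np.float64(0.7), [0.0311, 0.034]), (np.float64(0.8), [0.0372, 0.0368]), (np.float64(0.9), [0.0436, 0.039])]
```

>>> arm_command:
  xyz:
    - [-0.015, 0.015, 0]
    - [-0.029, 0.03, 0]
    - [-0.029, 0.03, 0]
    - [-0.029, 0.03, 0]
  rot:
    - [0, 0, 0]
    - [0, 0, 0]
    - [0, 0, 0]
    - [0, 0, 0]

```text
time: 10.12
ee_pos: [0.4264, -0.0817, 0.1787]
eef_rot: [0.656, 0.754, 0.001, 0.0]
ft_force: [0.5, -0.8, -0.2]
width: 0.0872
grip_force: 0.0
```

>>> arm_command:
  xyz:
    - [0, 0, -0.015]
    - [0, 0, -0.03]
    - [0, 0, -0.042]
    - [0, 0, -0.05]
    - [0, 0, -0.054]
    - [0, 0, -0.054]
  rot:
    - [0, 0, 0]
    - [0, 0, 0]
    - [0, 0, 0]
    - [0, 0, 0]
    - [0, 0, 0]
    - [0, 0, 0]

```text
time: 10.62
ee_pos: [0.4264, -0.0826, 0.124]
eef_rot: [0.657, 0.754, -0.001, -0.0]
ft_force: [0.4, -0.3, 0.2]
width: 0.087
grip_force: 0.0
```

>>> arm_command:
  xyz:
    - [0.004, 0.0006, 0]
    - [0.008, 0.001, 0]
    - [0.011, 0.0015, 0]
    - [0.014, 0.002, 0]
    - [0.014, 0.002, 0]
  rot:
    - [0, 0, 0]
    - [0, 0, 0]
    - [0, 0, 0]
    - [0, 0, 0]
    - [0, 0, 0]

```text
time: 11.03
ee_pos: [0.4406, -0.0797, 0.1245]
eef_rot: [0.657, 0.754, -0.0, -0.0]
ft_force: [-2.1, 3.2, 2.7]
width: 0.087
grip_force: 1.7
```

>>> arm_command:
  xyz:
    - [-0.0005, 0.0035, 0]
    - [-0.0005, 0.0035, 0]
    - [-0.0005, 0.0035, 0]
  rot:
    - [0, 0, 0]
    - [0, 0, 0]
    - [0, 0, 0]

```text
time: 11.28
ee_pos: [0.4403, -0.0767, 0.1248]
eef_rot: [0.657, 0.754, 0.0, 0.0]
ft_force: [0.1, 0.4, 0.4]
width: 0.0868
grip_force: 0.0
```

```bash
python3 - <<'E'
from h import *
im=r.camera("scene")[:,:,::-1]; s=r.read_state(); print(s["ee_pos"],s["ft_force"],s["torque"])
t=r.camera("top")[:,:,::-1]
for c in("scene","top"): print(c,[(np.round(world(c,d["at"]),4).tolist(),round(d["conf"],2)) for d in r.spot_point("stop_lobe0",c)[:3]])
f=lambda i,u,v:cv2.resize((255*(i[v-35:v+35,u-28:u+28]/255.)**.4).clip(0,255).astype(np.uint8),None,fx=7,fy=7,interpolation=cv2.INTER_CUBIC)
cv2.imwrite("pics/s10.png",np.hstack([f(im,218,219),f(t,345,229)]))
for q in(.026,):
  for d in((.0435,-.0095),(.0435,.0095),(.051,-.0095),(.051,.0095)):
    from scipy.spatial.transform import Rotation as R
    P=s["ee_pos"]+R.from_quat(s["eef_rot"]).apply([d[1],d[0],-q]); print(d,P.round(4),((proj("scene",P)-[190,184])*7).round())
E
```

```text
[ 0.44028593 -0.07679042  0.12473601] [-0.54318275  0.44853359  0.55130601] [-0.08157118  0.03328766  0.02619934]
scene [([0.4806, -0.1202, 0.1601], 0.95), ([0.5305, -0.1148, 0.1609], 0.74), ([0.4971, -0.083, 0.1606], 0.7)]
top []
(0.0435, -0.0095) [ 0.4847 -0.0803  0.1508] [225. 207.]
(0.0435, 0.0095) [ 0.4821 -0.0614  0.1508] [270. 161.]
(0.051, -0.0095) [ 0.4921 -0.0792  0.1508] [248. 220.]
(0.051, 0.0095) [ 0.4895 -0.0604  0.1508] [292. 173.]
```

View pics/s10.png

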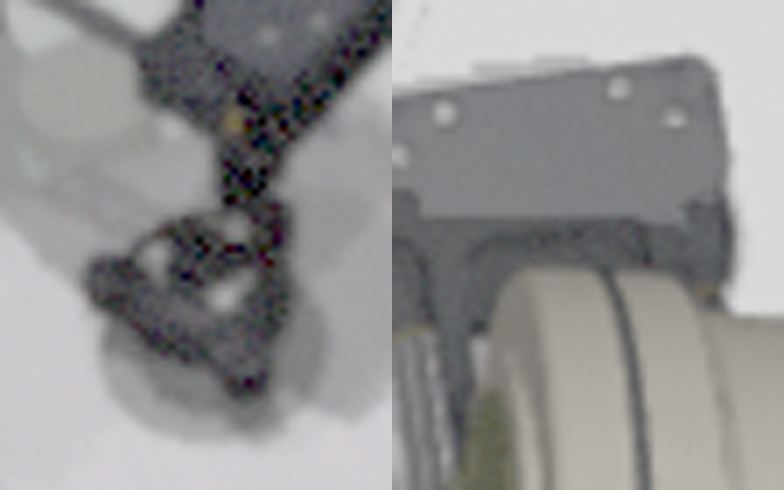

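The finger (crop x 215–275, tip at y≈200) is now in the gap just behind lobe 1 (270,215), free of the cap. I'll start the clockwise arc, turning the tool with the lobe.

>>> arm_command:
  xyz:
    - [0.002, 0.0003, 0]
    - [0.0052, 0.0065, 0]
    - [0.0089, 0.0122, 0]
    - [0.0133, 0.0175, 0]
    - [0.0181, 0.0224, 0]
    - [0.0181, 0.0224, 0]
  rot:
    - [0, 0, 0]
    - [0, 0, -0.1]
    - [0, 0, -0.2]
    - [0, 0, -0.3]
    - [0, 0, -0.4]
    - [0, 0, -0.4]

```text
time: 11.98
ee_pos: [0.4583, -0.0536, 0.1244]
eef_rot: [0.795, 0.607, -0.0, -0.0]
ft_force: [-1.8, 0.9, 1.2]
width: 0.0871
grip_force: 1.0
```

```bash
cat > st.py <<'E'
from h import *
s=r.read_state(); print(s["time"],s["ee_pos"].round(4),s["ft_force"].round(1),s["torque"].round(2),s["joint_positions"].round(2))
for c in("scene",):
  r.camera(c)
  for l in("stop_top","stop_lobe0"):
    for d in r.spot_point(l,c)[:3]:
      p=world(c,d["at"]); q=p[:2]-[.505,-.105]; print(l,p.round(4),round(d["conf"],2),"ang",np.degrees(np.arctan2(q[1],q[0])).round(0))
E
python3 st.py
```

```text
11.9833 [ 0.4583 -0.0536  0.1244] [-1.8  0.9  1.2] [0.09 0.41 0.02] [-0.62  0.01  0.64  2.   -0.    1.14 -0.24]
stop_top [ 0.502  -0.1043  0.1699] 0.97 ang 167.0
stop_lobe0 [ 0.5246 -0.1274  0.1598] 0.88 ang -49.0
stop_lobe0 [ 0.5088 -0.0809  0.1603] 0.66 ang 81.0
stop_lobe0 [ 0.4756 -0.1092  0.1619] 0.56 ang -172.0
```

It's turning with the finger, at about 0.4 rad. Continuing to about 0.72.

>>> arm_command:
  xyz:
    - [0.0053, 0.0045, 0]
    - [0.011, 0.0083, 0]
    - [0.017, 0.0116, 0]
    - [0.0185, 0.0122, 0]
    - [0.0185, 0.0122, 0]
    - [0.0185, 0.0122, 0]
  rot:
    - [0, 0, -0.1]
    - [0, 0, -0.2]
    - [0, 0, -0.3]
    - [0, 0, -0.32]
    - [0, 0, -0.32]
    - [0, 0, -0.32]

```text
time: 12.63
ee_pos: [0.4762, -0.0422, 0.1244]
eef_rot: [0.88, 0.476, -0.0, -0.0]
ft_force: [-3.6, 2.5, -0.3]
width: 0.0868
grip_force: 2.0
```

```bash
python3 st.py
```

```text
12.6333 [ 0.4762 -0.0422  0.1244] [-3.6  2.5 -0.3] [ 0.43  0.83 -0.05] [-0.63  0.05  0.65  1.96 -0.04  1.14 -0.55]
stop_top [ 0.5035 -0.1025  0.175 ] 0.65 ang 122.0
stop_lobe0 [ 0.5189 -0.0865  0.1648] 0.84 ang 53.0
stop_lobe0 [ 0.4786 -0.1014  0.1664] 0.65 ang 172.0
stop_lobe0 [ 0.5161 -0.129   0.1672] 0.62 ang -65.0
```

It sprang up (top ~0.175, lobe tops ~0.166, twist ~0.75 rad). I'll back the finger off along the arc so it turns back, then clear the gap.

>>> arm_command:
  xyz:
    - [-0.0055, -0.003, 0]
    - [-0.0132, -0.0077, 0]
    - [-0.0185, -0.0122, 0]
    - [-0.0233, -0.0171, 0]
    - [-0.0276, -0.0224, 0]
    - [-0.0314, -0.0281, 0]
    - [-0.0346, -0.0343, 0]
    - [-0.04, -0.035, 0]
    - [-0.046, -0.036, 0]
    - [-0.048, -0.036, 0]
    - [-0.048, -0.036, 0]
  rot:
    - [0, 0, 0.1]
    - [0, 0, 0.22]
    - [0, 0, 0.32]
    - [0, 0, 0.42]
    - [0, 0, 0.52]
    - [0, 0, 0.62]
    - [0, 0, 0.72]
    - [0, 0, 0.72]
    - [0, 0, 0.72]
    - [0, 0, 0.72]
    - [0, 0, 0.72]

```text
time: 13.7
ee_pos: [0.4284, -0.0779, 0.1247]
eef_rot: [0.658, 0.753, 0.0, 0.0]
ft_force: [0.1, 1.3, 0.1]
width: 0.087
grip_force: 0.0
```

>>> arm_command:
  xyz:
    - [0, 0, 0.02]
    - [0, 0, 0.05]
    - [0, 0, 0.08]
    - [0, 0, 0.11]
    - [-0.01, 0.03, 0.13]
    - [-0.01, 0.06, 0.13]
    - [-0.01, 0.09, 0.13]
    - [-0.01, 0.1, 0.13]
    - [-0.01, 0.1, 0.13]
    - [-0.01, 0.1, 0.13]
  rot:
    - [0, 0, 0]
    - [0, 0, 0]
    - [0, 0, 0]
    - [0, 0, 0]
    - [0, 0, 0]
    - [0, 0, 0]
    - [0, 0, 0]
    - [0, 0, 0]
    - [0, 0, 0]
    - [0, 0, 0]

```text
time: 14.53
ee_pos: [0.4188, 0.0217, 0.2545]
eef_rot: [0.657, 0.754, -0.0, 0.0]
ft_force: [-0.2, -1.3, 0.0]
width: 0.087
grip_force: 0.0
```

```bash
python3 st.py; python3 - <<'E'
from h import *
r.camera("top")
for l in("stop_lobe0","sprayer","pot","mortar","brush","speed_pointer"): print(l,[(np.round(world("top",d["at"]),4).tolist(),round(d["conf"],2)) for d in r.spot_point(l,"top")[:3]])
E
```

```text
14.5333 [0.4188 0.0217 0.2545] [-0.2 -1.3  0. ] [-0.15  0.03 -0.01] [-0.68 -0.21  0.45  1.89  0.09  1.44 -0.11]
stop_top [ 0.5052 -0.1041  0.1786] 0.96 ang 77.0
stop_lobe0 [ 0.4806 -0.1203  0.1631] 0.95 ang -148.0
stop_lobe0 [ 0.4983 -0.0819  0.171 ] 0.8 ang 106.0
stop_lobe0 [ 0.5335 -0.1155  0.1691] 0.64 ang -20.0
stop_lobe0 [([0.5305, -0.1169, 0.168], 0.76), ([0.4826, -0.1205, 0.1643], 0.74), ([0.5033, -0.0827, 0.1691], 0.7)]
sprayer [([0.541, -0.2763, 0.0013], 0.78)]
pot []
mortar [([0.4811, -0.1222, 0.1655], 0.71), ([0.4258, -0.2301, 0.0007], 0.59)]
brush [([0.4445, 0.0783, -0.0008], 0.87)]
speed_pointer []
```

The button is out and turned back to rest, the neighbours haven't moved, and the arm is clear. I'm handing the job in.

```bash
python3 -c "
from bench import r
print(r.close_job())"
```

```text
the job is handed in; nothing more can be done
None
```

The job is handed in at about 15 s; no verdict came back. My measurements show the stop button latched and stayed in untouched, sprang up when a lobe was twisted clockwise, and turned back to rest with the arm clear, though the last picture didn't locate the pot or the dial pointer.

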